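# Line up the spacer in the pump head with a tapered drift

## Robot

A 7-joint arm with a two-finger parallel gripper is mounted at the origin on a cart in front of the work surface, level with it; the furniture and walls round the work are solid. World frame = base frame: x ahead of the robot, y to its left, z up, the work surface at z = 0. Lengths are in m, angles in degrees, forces in N, time in s.
With the tool pointing down it reaches from about 0.425 to 0.875 m from the base axis. Payload 4.7 kg.
Tool frame: the origin (TCP) lies at the very end of the fingers, on their centre line; the grasp point (between the pads) lies env.grip_point_offset behind it (env.grip_point_offset is the distance from the TCP to the grasp point, in m); z points along the fingers, y is the direction in which the jaws open and shut (so a half turn about z gives the same grasp; the last joint's range is limited). The gripper opens to 87 mm and grips with 3 to 60 N. Pads are 19 mm wide; open, the fingers measure 117 mm over their backs; the gripper's body (75 mm by 190 mm) begins 51 mm behind the grasp point.
Start: joints at [72.485, 18.392, -4.016, 83.108, 1.295, 78.541, -3.26], TCP at [0.204, -0.617, 0.197] pointing down, gripper open.
Joint ranges: [-163.93, 163.93], [-17.29, 119.83], [-79.2, 71.16], [3.27, 140.29], [-89.18, 269.18], [5.43, 117.66], [-154.24, 154.24]. Speed limits (degrees/s): [147.25, 147.25, 180, 180, 180, 180, 180].

## Interface

Orientations are given as [roll, pitch, yaw] about the fixed x, y, z axes, in that order (R = Rz(yaw) Ry(pitch) Rx(roll)).
In Python, from cell import env gives the robot as it stands.
- The arm moves only by the tool send_rows, never from a script. Its argument "plan" is a list of rows, each a list of 7 numbers: the finger opening in mm, from 0 to 87, then the shift along the tool's x, y, z in mm, then the turn, a rotation vector about the tool's x, y, z in rad. A call has 1 to 12 rows; each row shifts and turns the commanded pose from where the row before left it, along the tool's axes as they then stand; what a row does not reach is not made up. A row lasts 1/10 s, in which the tool goes at most 50 mm and 8.59 degrees, less where a joint would pass 70% of its speed; a pose out of reach is approached as far as the arm can. A call is refused whole if a number of a shift passes 50 or a number of a turn 0.15, either way. A call with a gripper value outside its range is refused whole. The fingers move at their own pace and stop on an object; "grip_force" is the grip in N (left out, the last holds). Time passes only in rows, so rows that do not move let the fingers close. It gives the time, the measured TCP pose, the force and the opening at its end, in the units of the state.
- env.get_obs(): the state, without advancing time (a new reading comes with each control period).
- env.read_camera(name): name is "scene" or "top" or "wrist"; returns the picture (400x640x3 uint8, red, green, blue); there is no depth.
- env.get_calibration(name): a dict with "fx", "fy", "cx", "cy" (pixels), "extrinsics" (4x4, takes a point from camera to world coordinates). Camera axes: x right, y down, z forward; pixel columns grow to the right and rows downward; lengths in m; the calibration is good to about 2 mm. The wrist camera is an equidistant fisheye: a pixel r from the principal point sees the ray r / f radians off the axis. A picture is of the moment at which its call begins: read the wrist's pose just before it. get_calibration takes no time and is no camera call; for the wrist camera it gives the pose at the moment of the call.
- env.sign_off(): hands the job in, once; it reports no verdict.
Trained networks look in the newest picture that a camera, given by its name, has taken for a name from the list of things; names that differ only in an ending like _2 or _b are one class to them, and where a whole thing is asked for, a point or a joint stands for the part that bears it (a point fixed in the world has none). Each returns a list of dicts, best first, with "confidence" (0 to 1); they miss things now and then, are a little off and sometimes report something else, mostly with a low value. They report only what shows in the picture. A call takes as long as a camera call.
- env.regions_of(camera, query): "region" (400x640 bool, what is visible of it) and "rect" ([left, top, right, bottom] in pixels, round what is visible of it).
The state is a dict: "time_s": time; "qpos": joint angles; "joint_velocities": joint speeds; "effort": joint torques, N m; "tool_pos": TCP position; "tool_rot": TCP orientation; "force": force on the tool from outside, world axes, zero at the start; "wrist_torque": the same for the moment, N m; "grip_width": finger opening in m.
Only numpy, scipy, OpenCV 4.12 (cv2) and the standard library are available. Lean on these libraries where they do the work, as an engineer would, in place of code of your own. Each camera call takes 0.05 s, during which the arm holds its last target. There are 200 camera calls.

## Task

Take the red-handled tapered drift out of its stand and push it down through the cover of the pump head so that it pulls the hidden, shifted spacer disc into line with the bores above and below it: feel gently for the hole in the spacer with the tip and do not force it (never over 40 N before the tip is through). Leave the drift standing fully home in the pump head, collar down on the cover, and let go; do not disturb the jar, the black cylinder or the valve body.

Things in the scene. Friction and masses are not known exactly. Their poses are not given: they have to be found in the camera images.
- drift_grip (a point): Centre of the drift's red square handle, 26 x 26 x 52 mm (sides along this frame's x and y). The drift is one loose steel part, 145 mm long, about 0.45 kg, z from tip to handle. Under the handle: dark round collar, 48 mm across, 8 mm thick. This point lies 26 mm above the collar's top face, 119 mm above the tip. At first the drift hangs upright by its collar in the stand
- drift_collar (a point): Centre of the underside of the drift's collar, 34 mm below drift_grip, 85 mm above the tip; axes as drift_grip. Below it the shank is 34 mm in diameter for 25 mm, then tapers evenly over 60 mm to a flat tip of 12 mm diameter
- stand: Grey fixed stand of the drift, 80 x 80 x 95 mm, origin at the centre of its underside, with a 37 mm hole in its 10 mm thick top plate; it stays where it is
- head: Pump head: fixed block 120 x 120 mm, 98 mm high, origin at the centre of its underside; bolt heads 7 mm high near the corners of the cover. From the top: steel cover 10 mm thick, gap 1 mm, brass spacer disc 10 mm thick (80 mm across, with a 36 mm hole), gap 1 mm, base. Cover and base have 36 mm bores in line with each other, the base's through to the bench
- head_mouth (a point): Centre of the 36 mm bore on the cover's top face, z up. The spacer under the cover slides sideways with about 5 N of friction. Its hole starts 17 to 18 mm off the bore's centre in any direction, not measured: straight down the middle the drift's tip lands on it 11 mm down; set 8.5 mm aside in the bore, towards the spacer's hole, it drops in. The collar meets the cover only with all in line
- jar: Bystander: brown jar with black cap, 46 mm across, 71 mm high, origin at the centre of its underside
- cylinder: Bystander: plain black cylinder, 44 mm across, 91 mm high, origin at the centre of its underside
- valve_body: Bystander: black valve body, 40 x 90 x 52 mm, origin at the centre of its underside

How it is judged:
By the outcome, as a careful person would: the job done as asked, in the order asked, and still so for the second after the job is handed in, with the robot touching nothing.
It also fails if it takes over 51 s, if anything falls off the work surface, if the arm or the gripper's body presses on something with over 40 N, if the wrist force passes 120 N, or if a joint passes its speed limit or range.

## Working session

There is one attempt and no reset: what is moved stays moved. The work goes in short steps, Python scripts to look and compute and a tool call to move; the robot and the scene stay as the last step left them, time stands still between calls to the robot, and variables do not carry over. Pictures are saved under pics/ and viewed, about 8 in all and at most 12, crops included, and the job is handed in when it is done.

Besides the shell and the picture viewer there is one more tool, called after "Emit:" in YAML: its name, and indented under it one key for each argument. send_rows: Moves the arm, as the interface text tells. Its arguments: {"type":"object","properties":{"plan":{"type":"array"},"grip_force":{"type":"number"}},"required":["plan"]}

```bash
ls; mkdir -p pics; python3 - <<'E'
from cell import env
import cv2,numpy as np
print(env.get_obs(), env.grip_point_offset)
for c in ["scene","top"]:
    im=env.read_camera(c); cv2.imwrite(f"pics/{c}0.png",im[:,:,::-1])
    k=env.get_calibration(c); print(c,k)
    for q in ["drift_grip","stand","head","jar","cylinder","valve_body"]:
        for d in env.regions_of(c,q)[:2]:
            print(q,round(d["confidence"],2),d["rect"],d["region"].sum())
a=cv2.imread("pics/scene0.png");b=cv2.imread("pics/top0.png")
cv2.imwrite("pics/b0.png",cv2.resize(np.vstack([a,b]),(480,600)))
E
```

```text
pics
{'time_s': 0.0, 'qpos': array([72.48452733, 18.43807346, -4.01553391, 83.1733587 ,  1.29509769,
       78.54038952, -3.26096163]), 'joint_velocities': array([-0.1701181 ,  0.01868012, -0.0177844 , -0.027107  , -0.04563701,
        0.02626883,  0.03522677]), 'effort': array([ 4.72450229e-04, -4.91272223e+01, -4.03216789e-01, -3.12531924e+01,
       -6.39332389e-02,  4.34238883e-02,  1.49043758e-04]), 'tool_pos': array([ 0.20411125, -0.61650408,  0.19618625]), 'tool_rot': array([-1.79893424e+02,  5.77043231e-03,  1.83242536e+01]), 'force': array([-0.98056354,  0.09519611, -0.01380209]), 'wrist_torque': array([-0.00986046,  0.02648529,  0.04499753]), 'grip_width': 0.08724309966857309} 0.0187
scene {'fx': 466.6565098455556, 'fy': 466.6565098455556, 'cx': 319.8907308794863, 'cy': 200.58993518242556, 'extrinsics': array([[-0.42747364, -0.60838146,  0.668684  , -0.0617528 ],
       [-0.90398167,  0.28018779, -0.3229736 ,  0.53475125],
       [ 0.00913406, -0.74254078, -0.66973858,  0.71711099],
       [ 0.        ,  0.        ,  0.        ,  1.        ]])}
drift_grip 0.61 [258.0, 218.8
[... 288 characters left out ...]
5.9] 5073
top {'fx': 387.72696280359105, 'fy': 387.72696280359105, 'cx': 326.756351672973, 'cy': 197.97511107537161, 'extrinsics': array([[ 0.02389116, -0.9951523 ,  0.09539971,  0.44981538],
       [-0.99971244, -0.02358548,  0.00433063,  0.24181051],
       [-0.00205959, -0.09547575, -0.99542963,  0.93588731],
       [ 0.        ,  0.        ,  0.        ,  1.        ]])}
drift_grip 0.92 [258.3, 210.6, 279.5, 233.1] 369
stand 0.57 [247.5, 193.9, 299.2, 245.6] 1143
head 0.79 [325.2, 154.5, 398.2, 226.2] 3184
jar 0.86 [319.3, 109.3, 339.0, 136.3] 398
cylinder 0.78 [364.2, 114.7, 385.9, 143.2] 465
cylinder 0.67 [326.3, 157.2, 394.8, 230.2] 3072
valve_body 0.69 [291.7, 246.2, 329.3, 272.0] 593
```

View pics/b0.png

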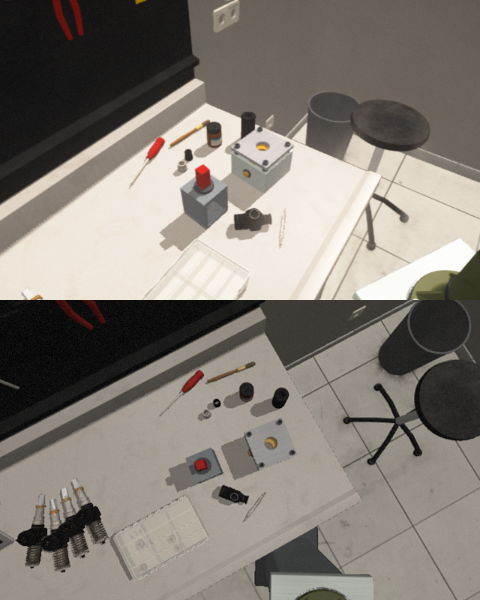

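```bash
cat > h.py <<'E'
import numpy as np,cv2
from cell import env
def ray(k,u,v):
    d=np.array([(u-k['cx'])/k['fx'],(v-k['cy'])/k['fy'],1]);E=k['extrinsics']
    return E[:3,3],E[:3,:3]@d
def at(k,u,v,z):
    o,d=ray(k,u,v);return o+d*(z-o[2])/d[2]
def proj(k,P):
    E=k['extrinsics'];c=(np.atleast_2d(P)-E[:3,3])@E[:3,:3]
    return np.c_[c[:,0]/c[:,2]*k['fx']+k['cx'],c[:,1]/c[:,2]*k['fy']+k['cy']]
E
python3 - <<'E'
from h import *
k=env.get_calibration('top')
a=cv2.imread("pics/top0.png")
c=cv2.resize(a[90:290,230:430],(600,600),interpolation=cv2.INTER_CUBIC);cv2.imwrite("pics/tc.png",c)
for n,u,v,z in [("drift",269,221.5,.15),("head",361,190,.09),("jar",329,122,.06),("cyl",375,128,.08),("valve",310,259,.05)]:
    print(n,at(k,u,v,z))
E
```

```text
drift [0.47451767 0.36101333 0.15      ]
head [0.55025026 0.17074626 0.09      ]
jar [0.71035599 0.2446507  0.06      ]
cyl [0.69296747 0.140513   0.08      ]
valve [0.39522495 0.28023433 0.05      ]
```

View pics/tc.png

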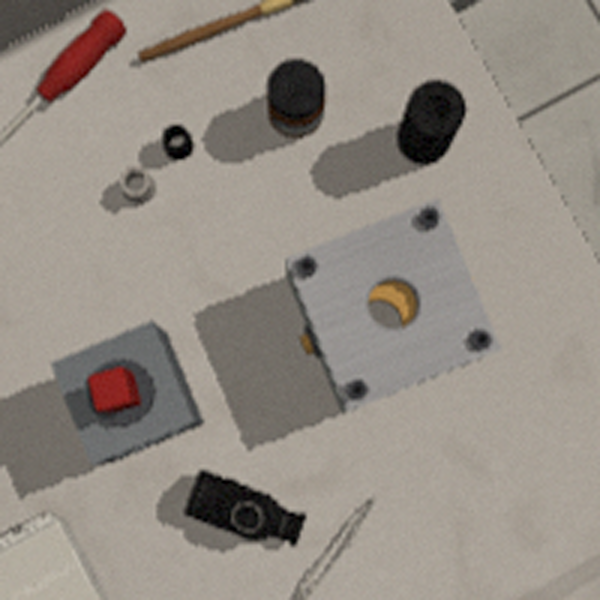

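```bash
cat >> h.py <<'E'
def mv(yaw,p,q,n):
    d=(np.array(q)-p)*1000;c,s=np.cos(np.radians(yaw)),np.sin(np.radians(yaw))
    t=np.array([c*d[0]+s*d[1],s*d[0]-c*d[1],-d[2]]);print(n,'rows of',np.round(t/n,2));
E
python3 - <<'E'
from h import *
P=[(.204,-.617,.196),(.45,-.47,.33),(.62,-.2,.33),(.62,.1,.33),(.50,.28,.33)]
for a,b,n in zip(P,P[1:],[7,7,7,5]): mv(18.32,a,b,n)
E
```

```text
7 rows of [ 39.96  -8.89 -19.14]
7 rows of [ 35.18 -28.98  -0.  ]
7 rows of [ 13.47 -40.68  -0.  ]
5 rows of [-11.47 -41.72  -0.  ]
```

Emit:
send_rows:
  plan:
    - [87,40,-9,-19,0,0,0]
    - [87,40,-9,-19,0,0,0]
    - [87,40,-9,-19,0,0,0]
    - [87,40,-9,-19,0,0,0]
    - [87,40,-9,-19,0,0,0]
    - [87,40,-9,-19,0,0,0]
    - [87,40,-9,-19,0,0,0]
    - [87,35,-29,0,0,0,0]
    - [87,35,-29,0,0,0,0]
    - [87,35,-29,0,0,0,0]
    - [87,35,-29,0,0,0,0]
    - [87,35,-29,0,0,0,0]

```text
time_s: 1.9
tool_pos: [0.5716, -0.275, 0.3305]
tool_rot: [180.0, -0.0, 18.3]
force: [0.7, -0.9, -0.9]
grip_width: 0.0869
```

Emit:
send_rows:
  plan:
    - [87,35,-29,0,0,0,0]
    - [87,35,-29,0,0,0,0]
    - [87,13.5,-40.7,0,0,0,0]
    - [87,13.5,-40.7,0,0,0,0]
    - [87,13.5,-40.7,0,0,0,0]
    - [87,13.5,-40.7,0,0,0,0]
    - [87,13.5,-40.7,0,0,0,0]
    - [87,13.5,-40.7,0,0,0,0]
    - [87,13.5,-40.7,0,0,0,0]
    - [87,-11.5,-41.7,0,0,0,0]
    - [87,-11.5,-41.7,0,0,0,0]
    - [87,-11.5,-41.7,0,0,0,0]

```text
time_s: 3.1
tool_pos: [0.5461, 0.2101, 0.3302]
tool_rot: [180.0, -0.0, 18.3]
force: [0.5, 0.2, -0.2]
grip_width: 0.0872
```

Emit:
send_rows:
  plan:
    - [87,-11.5,-41.7,0,0,0,0]
    - [87,-11.5,-41.7,0,0,0,0]
    - [87,0,0,0,0,0,0]
    - [87,0,0,0,0,0,0]
    - [87,0,0,0,0,0,0]

```text
time_s: 3.6
tool_pos: [0.5001, 0.2791, 0.3301]
tool_rot: [179.9, -0.0, 18.2]
force: [0.1, -0.8, -0.1]
grip_width: 0.087
```

```bash
cat >> h.py <<'E'
def wproj(k,P):
    E=k['extrinsics'];c=(np.atleast_2d(P)-E[:3,3])@E[:3,:3]
    r=np.hypot(c[:,0],c[:,1]);th=np.arctan2(r,c[:,2])
    return np.c_[k['cx']+k['fx']*th*c[:,0]/r,k['cy']+k['fy']*th*c[:,1]/r]
def wat(k,uv,z):
    uv=np.atleast_2d(uv).astype(float);x=(uv[:,0]-k['cx'])/k['fx'];y=(uv[:,1]-k['cy'])/k['fy'];th=np.hypot(x,y)
    d=np.c_[np.sin(th)*x/th,np.sin(th)*y/th,np.cos(th)]@k['extrinsics'][:3,:3].T;o=k['extrinsics'][:3,3]
    return o+d*((z-o[2])/d[:,2])[:,None]
E
python3 - <<'E'
from h import *
o=env.get_obs();print(o['time_s'],o['tool_pos'],o['tool_rot'],o['qpos'],o['force'])
k=env.get_calibration('wrist');print(k)
im=env.read_camera('wrist')[:,:,::-1];cv2.imwrite('pics/w1.png',im)
for q in ["drift_grip","stand","head"]:
    for d in env.regions_of('wrist',q)[:2]: print(q,d["confidence"],d["rect"])
E
```

```text
3.6 [0.50005115 0.27908567 0.33009475] [ 1.79941008e+02 -3.34516720e-03  1.82003951e+01] [   0.29653495    9.92122552  -37.26915859   80.40414852    6.04846496
   91.67769488 -108.18093451] [ 0.14765343 -0.83652893 -0.10698024]
{'fx': 309.70691628693146, 'fy': 309.70691628693146, 'cx': 318.22182117783996, 'cy': 195.20303964425182, 'extrinsics': array([[ 0.31282217, -0.92027069, -0.23504074,  0.56331497],
       [-0.94980924, -0.30252756, -0.07962086,  0.30013148],
       [ 0.00216644,  0.24815103, -0.96871893,  0.51723604],
       [ 0.        ,  0.        ,  0.        ,  1.        ]])}
drift_grip 0.83 [232.0, 140.6, 266.6, 178.8]
stand 0.58 [222.8, 127.9, 289.2, 192.1]
head 0.89 [343.4, 117.1, 441.5, 202.4]
```

View pics/w1.png

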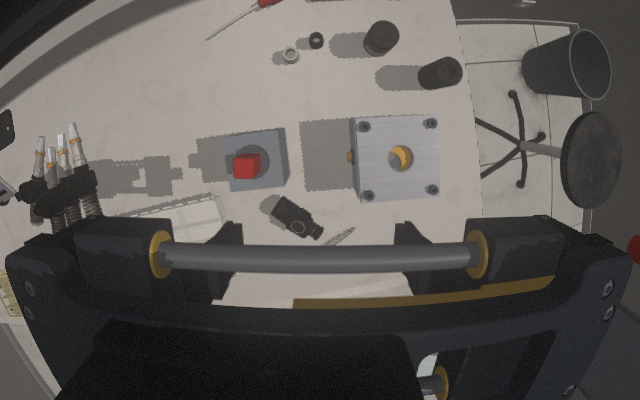

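```bash
python3 - <<'E'
from h import *
k=env.get_calibration('wrist');im=cv2.imread('pics/w1.png')
s=6
a=cv2.resize(im[132:197,220:295],None,fx=s,fy=s,interpolation=cv2.INTER_CUBIC)
b=cv2.resize(im[135:180,375:425],None,fx=s,fy=s,interpolation=cv2.INTER_CUBIC)
c=np.zeros((a.shape[0],a.shape[1]+b.shape[1],3),np.uint8);c[:,:a.shape[1]]=a;c[:b.shape[0],a.shape[1]:]=b
cv2.imwrite('pics/w1c.png',c)
# bore/bolts at z
P=wat(k,[[364,126],[432,123],[434,189],[369,195]],.105);print(P,P.mean(0))
print('bore',wat(k,[[400,158]],.098))
e=P[1]-P[0];print(np.degrees(np.arctan2(e[1],e[0])),np.linalg.norm(P-np.roll(P,1,0),axis=1))
E
```

```text
[[0.57231129 0.23839904 0.105     ]
 [0.60979471 0.14952153 0.105     ]
 [0.52364506 0.11161456 0.105     ]
 [0.48531948 0.19976603 0.105     ]] [0.54776764 0.17482529 0.105     ]
bore [[0.54780119 0.17441295 0.098     ]]
-67.13278434919532 [0.09518448 0.09645838 0.09412067 0.09612248]
```

View pics/w1c.png

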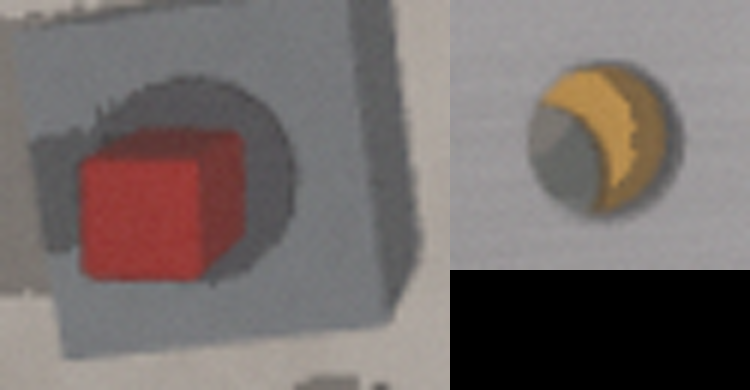

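```bash
python3 - <<'E'
from h import *
from scipy.optimize import least_squares
k=env.get_calibration('wrist')
H=wat(k,[[220+x/6-.4,132+y/6-.4] for x,y in [(82,158),(202,158),(203,278),(82,276)]],.155)
e=H[1]-H[0];f=H[2]-H[1];print('handle',H.mean(0),np.degrees([np.arctan2(e[1],e[0]),np.arctan2(f[1],f[0])]),np.linalg.norm(e),np.linalg.norm(f))
px=lambda L:[[375+(x-450)/6-.4,135+y/6-.4] for x,y in L]
def fit(L,z,r):
    p=wat(k,px(L),z)[:,:2]
    g=least_squares(lambda c:np.hypot(*(p-c).T)-r,p.mean(0)+[-.005,.005]);return g.x,g.fun
B,r=fit([(530,135),(545,90),(600,62),(655,80),(683,140),(665,190),(610,216),(545,185)],.098,.018);print('bore',B,r)
S,r=fit([(543,105),(560,108),(580,120),(595,140),(603,165),(604,190),(598,212)],.087,.018);print('hole',S,r)
d=S-B;print(d*1e3,np.hypot(*d)*1e3,np.degrees(np.arctan2(d[1],d[0])))
print(env.get_obs()['tool_pos'])
E
```

```text
handle [0.47930953 0.36719802 0.155     ] [ -72.91307581 -163.63343661] 0.0249233390260021 0.02437773043432913
bore [0.5483887  0.17347131] [5.79902950e-04 1.02434203e-03 1.97155154e-04 6.36835840e-05
 7.67726322e-04 9.66227599e-04 1.72074624e-04 1.87944747e-04]
hole [0.53296349 0.18410462] [-8.49629779e-05  2.17592873e-04  1.85431338e-04 -1.34899173e-04
 -3.27845200e-04 -1.82044402e-05  3.04155355e-04]
[-15.42521755  10.63330209] 18.735112756595925 145.4197426393908
[0.49997638 0.27921629 0.32994356]
```

```bash
python3 - <<'E'
from h import *
mv(18.2,(.5,.2792,.33),(.479,.3665,.19),4)
E
```

```text
4 rows of [  1.83 -22.37  35.  ]
```

Emit:
send_rows:
  plan:
    - [87,1.8,-22.4,35,0,0,0]
    - [87,1.8,-22.4,35,0,0,0]
    - [87,1.8,-22.4,35,0,0,0]
    - [87,1.8,-22.4,35,0,0,0]
    - [87,0,0,0,0,0,0]
    - [87,0,0,0,0,0,0]
    - [87,0,0,0,0,0,0]

```text
time_s: 4.5
tool_pos: [0.4796, 0.3671, 0.1918]
tool_rot: [180.0, -0.1, 18.2]
force: [0.2, 0.5, 0.3]
grip_width: 0.0872
```

```bash
python3 - <<'E'
from h import *
o=env.get_obs();print(o['time_s'],o['tool_pos'],o['tool_rot'],o['force'])
k=env.get_calibration('wrist');im=env.read_camera('wrist')[:,:,::-1];cv2.imwrite('pics/w2.png',im)
# predicted handle top corners overlay
c,s=np.cos(np.radians(17)),np.sin(np.radians(17))
q=np.array([[1,1],[1,-1],[-1,-1],[-1,1]])*.013
P=np.c_[q@np.array([[c,s],[-s,c]])+[.4793,.3672],np.full(4,.155)]
w=wproj(k,P);print(w)
u0,v0=(w.mean(0)-[50,60]).astype(int)
a=cv2.resize(im[max(v0,0):v0+120,u0:u0+130],None,fx=5,fy=5,interpolation=cv2.INTER_CUBIC)
cv2.polylines(a,[((w-[u0,max(v0,0)]+.4)*5).astype(int)],True,(0,255,0),1)
print(u0,max(v0,0));cv2.imwrite('pics/w2c.png',a)
E
```

```text
4.5 [0.47956137 0.36710401 0.19182566] [ 1.79996351e+02 -1.41386729e-01  1.81968561e+01] [0.19368709 0.52185428 0.32268691]
[[300.52917109 190.42695803]
 [335.43412902 191.14159856]
 [334.20162477 224.08375314]
 [300.33011355 223.41062168]]
267 147
```

View pics/w2c.png

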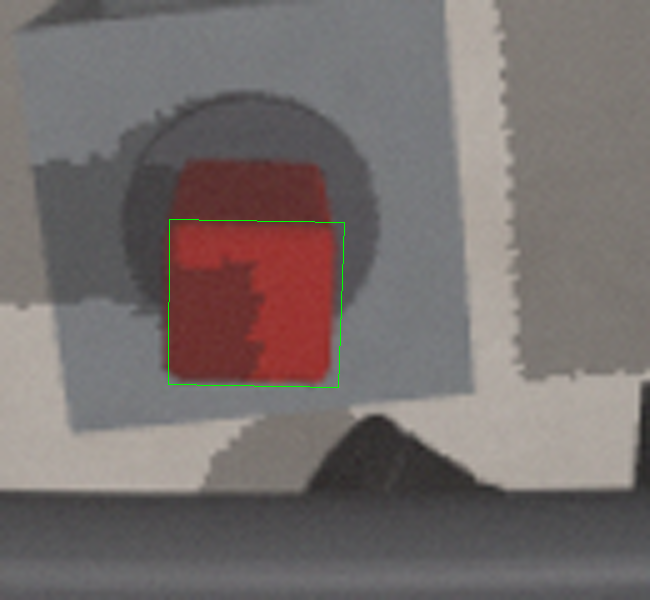

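Emit:
send_rows:
  plan:
    - [87,0,-0.7,25,0,0,0]
    - [87,0,0,25,0,0,0]
    - [87,0,0,20,0,0,0]
    - [87,0,0,10,0,0,0]
    - [87,0,0,0,0,0,0]
    - [87,0,0,0,0,0,0]

```text
time_s: 5.15
tool_pos: [0.4786, 0.3687, 0.1117]
tool_rot: [-180.0, -0.1, 18.3]
force: [0.1, -0.2, 0.7]
grip_width: 0.0873
```

Emit:
send_rows:
  plan:
    - [10,0,0,0,0,0,0]
    - [10,0,0,0,0,0,0]
    - [10,0,0,0,0,0,0]
    - [10,0,0,0,0,0,0]
    - [10,0,0,0,0,0,0]
    - [10,0,0,0,0,0,0]
    - [10,0,0,0,0,0,0]
    - [10,0,0,0,0,0,0]
  grip_force: 50

```text
time_s: 5.95
tool_pos: [0.4775, 0.3685, 0.1101]
tool_rot: [180.0, 0.0, 18.3]
force: [-0.3, -0.2, -0.8]
grip_width: 0.031
```

Emit:
send_rows:
  plan:
    - [10,0,0,0,0,0,0]
    - [10,0,0,0,0,0,0]
    - [10,0,0,0,0,0,0]
    - [10,0,0,0,0,0,0]
  grip_force: 50

```text
time_s: 6.35
tool_pos: [0.4777, 0.3683, 0.1101]
tool_rot: [180.0, 0.0, 18.3]
force: [0.6, -0.8, -0.6]
grip_width: 0.0256
```

Emit:
send_rows:
  plan:
    - [10,0,0,-10,0,0,0]
    - [10,0,0,-20,0,0,0]
    - [10,0,0,-30,0,0,0]
    - [10,0,0,-30,0,0,0]
    - [10,0,0,-20,0,0,0]
    - [10,0,0,0,0,0,0]
    - [10,0,0,0,0,0,0]

```text
time_s: 7.05
tool_pos: [0.4769, 0.3683, 0.2194]
tool_rot: [180.0, 0.1, 18.3]
force: [-0.6, -0.2, -5.4]
grip_width: 0.0255
```

```bash
python3 - <<'E'
from h import *
mv(18.3,(.4769,.3683,.2194),(.54,.179,.235),8)
E
```

```text
8 rows of [ 0.06 24.94 -1.95]
```

Emit:
send_rows:
  plan:
    - [10,0,10,-6,0,0,0]
    - [10,0,25,-5,0,0,0]
    - [10,0,30,-5,0,0,0]
    - [10,0,35,0,0,0,0]
    - [10,0,35,0,0,0,0]
    - [10,0,30,0,0,0,0]
    - [10,0,25,0,0,0,0]
    - [10,0,9.5,0,0,0,0]
    - [10,0,0,0,0,0,0]
    - [10,0,0,0,0,0,0]
    - [10,0,0,0,0,0,0]

```text
time_s: 8.15
tool_pos: [0.5393, 0.1815, 0.2361]
tool_rot: [-179.9, 0.0, 18.5]
force: [0.6, 1.3, -4.3]
grip_width: 0.0255
```

```bash
python3 - <<'E'
from h import *
o=env.get_obs();t=o['tool_pos'];print(o['time_s'],t,o['tool_rot'],o['force'])
S=np.linspace(0,2*np.pi,60);C=lambda c,z,r:np.c_[c[0]+r*np.cos(S),c[1]+r*np.sin(S),0*S+z]
D=t[:2]+[.0013,-.0001];B=[.548,.1742];tz=t[2]-.1002
out=[]
for n,sz in (('scene',60),('wrist',80)):
    k=env.get_calibration(n);im=env.read_camera(n)[:,:,::-1];pr=proj if n=='scene' else wproj
    cv2.imwrite(f'pics/{n}3.png',im)
    u0,v0=(pr(k,[[*B,.12]])[0]-[sz/2*1.0,sz/2]).astype(int);u0-=10
    s=400/sz;a=cv2.resize(im[v0:v0+sz,u0:u0+sz],(400,400),interpolation=cv2.INTER_CUBIC)
    for c,z,r,col in ((B,.098,.018,(0,255,0)),(D,tz,.006,(255,0,255)),(D,tz+.085,.024,(255,255,0)),(D,tz+.145,.018,(0,255,255))):
        cv2.polylines(a,[((pr(k,C(c,z,r))-[u0,v0]+.5)*s).astype(int)],True,col,1)
    out.append(a)
cv2.imwrite('pics/c3.png',np.hstack(out))
E
```

```text
8.15 [0.53925663 0.18147507 0.23611556] [-1.79932347e+02  1.79810923e-02  1.85180822e+01] [ 0.58761757  1.29008104 -4.27477936]
```

View pics/c3.png

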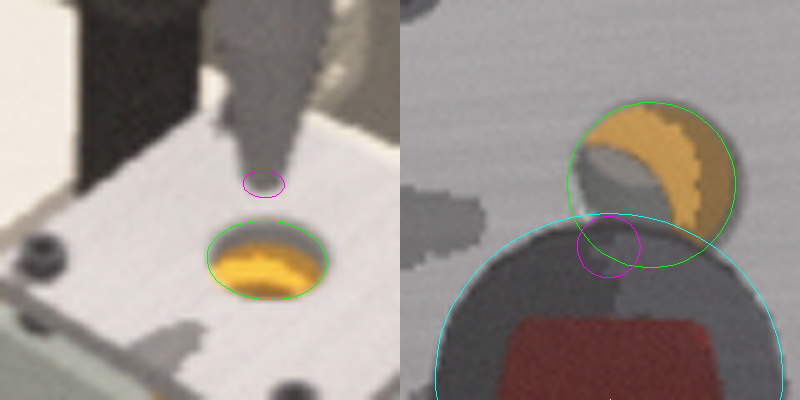

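Emit:
send_rows:
  plan:
    - [10,0,0,0,0,0,0]
    - [10,0,0,0,0,0,0]

```text
time_s: 8.45
tool_pos: [0.5401, 0.1797, 0.2363]
tool_rot: [180.0, -0.0, 18.4]
force: [-0.7, -0.5, -3.8]
grip_width: 0.0258
```

```bash
python3 -c "
from h import *
o=env.get_obs();print(o['tool_pos'],o['force'],o['joint_velocities'])"
```

```text
[0.54005739 0.17970731 0.23625318] [-0.72680896 -0.5199919  -3.82206536] [ 0.23823589  0.06028145  0.26754444  0.01640048  0.1286144  -0.00503958
 -0.08518299]
```

Emit:
send_rows:
  plan:
    - [10,0.4,1.5,5,0,0,0]
    - [10,0,0,10,0,0,0]
    - [10,0,0,10,0,0,0]
    - [10,0,0,5,0,0,0]
    - [10,0,0,5,0,0,0]
    - [10,0,0,3,0,0,0]
    - [10,0,0,3,0,0,0]
    - [10,0,0,3,0,0,0]
    - [10,0,0,0,0,0,0]
    - [10,0,0,0,0,0,0]

```text
time_s: 9.45
tool_pos: [0.5412, 0.1779, 0.1924]
tool_rot: [180.0, -0.0, 18.3]
force: [-0.0, 1.2, -4.6]
grip_width: 0.026
```

Emit:
send_rows:
  plan:
    - [10,0,0,1.5,0,0,0]
    - [10,0,0,1.5,0,0,0]
    - [10,0,0,1.5,0,0,0]
    - [10,0,0,1.5,0,0,0]
    - [10,0,0,1.5,0,0,0]
    - [10,0,0,0,0,0,0]
    - [10,0,0,0,0,0,0]

```text
time_s: 10.15
tool_pos: [0.5411, 0.1778, 0.1847]
tool_rot: [180.0, 0.0, 18.3]
force: [0.7, -0.1, -4.9]
grip_width: 0.0254
```

Emit:
send_rows:
  plan:
    - [10,0,0,1.5,0,0,0]
    - [10,0,0,1.5,0,0,0]
    - [10,0,0,1.5,0,0,0]
    - [10,0,0,1.5,0,0,0]
    - [10,0,0,0,0,0,0]
    - [10,0,0,0,0,0,0]

```text
time_s: 10.75
tool_pos: [0.5411, 0.1778, 0.1787]
tool_rot: [180.0, 0.0, 18.3]
force: [0.2, -0.3, -4.7]
grip_width: 0.0256
```

Emit:
send_rows:
  plan:
    - [10,0.3,0.4,2,0,0,0]
    - [10,0.3,0.4,2,0,0,0]
    - [10,0.3,0.4,2,0,0,0]
    - [10,0.3,0.4,2,0,0,0]
    - [10,0.3,0.4,2,0,0,0]
    - [10,0,0,0,0,0,0]
    - [10,0,0,0,0,0,0]

```text
time_s: 11.45
tool_pos: [0.5425, 0.1773, 0.1685]
tool_rot: [-179.9, 0.0, 18.4]
force: [-3.3, 3.5, -2.0]
grip_width: 0.0256
```

Emit:
send_rows:
  plan:
    - [10,0.5,0.7,1,0,0,0]
    - [10,0.4,0.5,2,0,0,0]
    - [10,0.3,0.4,2,0,0,0]
    - [10,0.3,0.4,2,0,0,0]
    - [10,0.3,0.4,2,0,0,0]
    - [10,0,0,0,0,0,0]
    - [10,0,0,0,0,0,0]

```text
time_s: 12.15
tool_pos: [0.5453, 0.175, 0.1594]
tool_rot: [-180.0, 0.0, 18.3]
force: [-3.8, 2.7, -2.5]
grip_width: 0.0254
```

Emit:
send_rows:
  plan:
    - [10,0.2,0.2,2,0,0,0]
    - [10,0.2,0.2,2,0,0,0]
    - [10,0.2,0.2,2,0,0,0]
    - [10,0.2,0.2,2,0,0,0]
    - [10,0.2,0.2,2,0,0,0]
    - [10,0.1,0.1,2,0,0,0]
    - [10,0,0.1,2,0,0,0]
    - [10,0,0,0,0,0,0]
    - [10,0,0,0,0,0,0]

```text
time_s: 13.05
tool_pos: [0.5469, 0.1739, 0.1455]
tool_rot: [-180.0, 0.0, 18.3]
force: [-3.0, 2.9, -2.4]
grip_width: 0.0257
```

Emit:
send_rows:
  plan:
    - [10,0.1,0.1,1.5,0,0,0]
    - [10,0.1,0.1,1.5,0,0,0]
    - [10,0,0,1.5,0,0,0]
    - [10,0,0,1.5,0,0,0]
    - [10,0,0,1.5,0,0,0]
    - [10,0,0,0,0,0,0]
    - [10,0,0,0,0,0,0]

```text
time_s: 13.75
tool_pos: [0.5472, 0.1737, 0.138]
tool_rot: [180.0, 0.0, 18.3]
force: [-3.1, 3.6, -2.0]
grip_width: 0.0256
```

Emit:
send_rows:
  plan:
    - [10,0,0,1.5,0,0,0]
    - [10,0,0,1.5,0,0,0]
    - [10,0,0,1.5,0,0,0]
    - [10,0,0,1.5,0,0,0]
    - [10,0,0,0,0,0,0]
    - [10,0,0,0,0,0,0]

```text
time_s: 14.35
tool_pos: [0.5472, 0.1736, 0.132]
tool_rot: [180.0, 0.0, 18.3]
force: [-4.1, 3.2, -1.4]
grip_width: 0.0253
```

Emit:
send_rows:
  plan:
    - [10,0,0,1.5,0,0,0]
    - [10,0,0,1.5,0,0,0]
    - [10,0,0,1.5,0,0,0]
    - [10,0,0,1.5,0,0,0]
    - [10,0,0,0,0,0,0]
    - [10,0,0,0,0,0,0]

```text
time_s: 14.95
tool_pos: [0.5472, 0.1736, 0.1257]
tool_rot: [180.0, 0.0, 18.3]
force: [-4.1, 3.1, -3.5]
grip_width: 0.0255
```

Emit:
send_rows:
  plan:
    - [10,0,0,1.5,0,0,0]
    - [10,0,0,1.5,0,0,0]
    - [10,0,0,1.5,0,0,0]
    - [10,0,0,1.5,0,0,0]
    - [10,0,0,1.5,0,0,0]
    - [10,0,0,1.5,0,0,0]
    - [10,0,0,0,0,0,0]
    - [10,0,0,0,0,0,0]

```text
time_s: 15.75
tool_pos: [0.5471, 0.1737, 0.1169]
tool_rot: [-180.0, 0.0, 18.3]
force: [-3.4, 2.7, -3.2]
grip_width: 0.0255
```

Emit:
send_rows:
  plan:
    - [10,0,0,1,0,0,0]
    - [10,0,0,1,0,0,0]
    - [10,0,0,1,0,0,0]
    - [10,0,0,1,0,0,0]
    - [10,0,0,0,0,0,0]
    - [10,0,0,0,0,0,0]

```text
time_s: 16.35
tool_pos: [0.5473, 0.1737, 0.1132]
tool_rot: [180.0, 0.0, 18.3]
force: [-4.1, 2.1, -2.6]
grip_width: 0.0253
```

Emit:
send_rows:
  plan:
    - [10,0,0,0.5,0,0,0]
    - [10,0,0,0.5,0,0,0]
    - [10,0,0,0.5,0,0,0]
    - [10,0,0,0,0,0,0]
    - [10,0,0,0,0,0,0]

```text
time_s: 16.85
tool_pos: [0.5473, 0.1737, 0.1132]
tool_rot: [180.0, -0.0, 18.3]
force: [-7.6, 1.1, 5.5]
grip_width: 0.0255
```

Emit:
send_rows:
  plan:
    - [10,0,0,-0.5,0,0,0]
    - [10,0,0,0,0,0,0]
    - [40,0,0,0,0,0,0]
    - [60,0,0,0,0,0,0]
    - [87,0,0,0,0,0,0]
    - [87,0,0,0,0,0,0]
    - [87,0,0,0,0,0,0]
    - [87,0,0,0,0,0,0]
    - [87,0,0,0,0,0,0]
    - [87,0,0,0,0,0,0]

```text
time_s: 17.85
tool_pos: [0.5473, 0.1737, 0.1122]
tool_rot: [180.0, -0.0, 18.3]
force: [-0.2, -0.2, 0.4]
grip_width: 0.0811
```

Emit:
send_rows:
  plan:
    - [87,0,0,-5,0,0,0]
    - [87,0,0,-15,0,0,0]
    - [87,0,0,-30,0,0,0]
    - [87,0,0,-40,0,0,0]
    - [87,0,0,-40,0,0,0]
    - [87,0,0,-20,0,0,0]
    - [87,-30,0,0,0,0,0]
    - [87,-30,0,0,0,0,0]
    - [87,0,0,0,0,0,0]
    - [87,0,0,0,0,0,0]

```text
time_s: 18.85
tool_pos: [0.4908, 0.1549, 0.2637]
tool_rot: [179.9, -0.2, 18.3]
force: [0.1, 0.4, -0.3]
grip_width: 0.0872
```

```bash
python3 - <<'E'
from h import *
o=env.get_obs();t=o['tool_pos'];print(o['time_s'],t,o['force'],o['grip_width'])
S=np.linspace(0,2*np.pi,60);C=lambda c,z,r:np.c_[c[0]+r*np.cos(S),c[1]+r*np.sin(S),0*S+z]
B=[.548,.1738];out=[]
for n,sz in (('scene',100),('wrist',100)):
    k=env.get_calibration(n);im=env.read_camera(n)[:,:,::-1];pr=proj if n=='scene' else wproj
    u0,v0=(pr(k,[[*B,.12]])[0]-sz/2).astype(int);v0=max(v0,0)
    s=400/sz;a=cv2.resize(im[v0:v0+sz,u0:u0+sz],(400,400),interpolation=cv2.INTER_CUBIC)
    cv2.polylines(a,[((pr(k,C(B,.106,.024))-[u0,v0]+.5)*s).astype(int)],True,(0,255,0),1)
    out.append(a)
cv2.imwrite('pics/c4.png',np.hstack(out))
E
```

```text
18.85 [0.49075273 0.15491289 0.26373466] [ 0.08389954  0.37904218 -0.253551  ] 0.08723464645561706
```

View pics/c4.png

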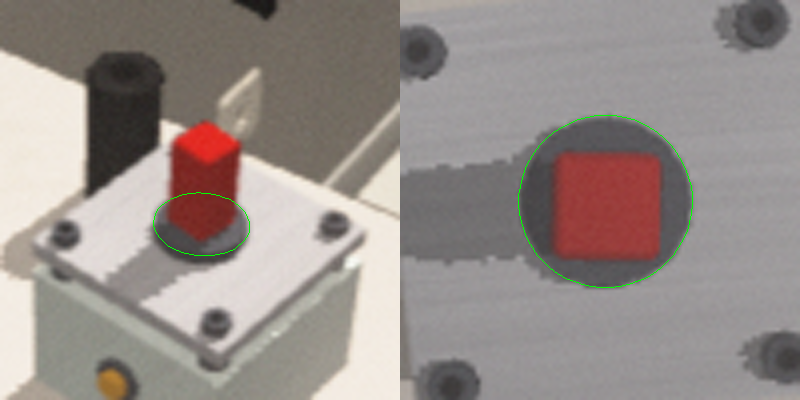

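The collar lies flat on the cover and is concentric with the predicted ring. The handle stands upright, the gripper is clear, and the black cylinder is in place.

```bash
python3 -c "
from cell import env
env.sign_off()"
```

```text
the job is handed in; nothing more can be done
```

The drift is fully home in the pump head and released, and I handed the job in at about 19 s of the 51 s allowed.

- **Finding the hole:** the wrist picture showed the spacer's hole off to one side of the bore. I lowered the tip about 8 mm off the bore centre on that side, and it dropped in without any contact force.
- **Pulling the spacer in:** I moved the drift back to the bore centre as it went down. The sideways force read 4–5 N, about the spacer's friction.
- **Seating:** the drift stopped at a tool height of 0.1132 m, the height worked out for full seating. The upward push rose about 8 N as the collar met the cover. The highest force I saw at any step was under 10 N.

**Last checks:** in the final scene and wrist pictures the drift stands upright and the collar lies flat on the cover, centred on the bore to within about 1 mm. The gripper was open and about 0.16 m away, with the force reading near zero. The black cylinder was in view and in place. I did not look at the jar or valve body again at the end, but the arm never went low near them. None of the checks failed. The only disagreement was about 1 mm between the two cameras' overlays, within the stated calibration.

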